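# Load an oiled round bar into the V-blocks from a carrying tray

## Robot

A 7-joint arm with a two-finger parallel gripper is mounted at the origin on the work surface. World frame = base frame: x ahead of the robot, y to its left, z up, the work surface at z = 0. Lengths are in mm, angles in rad, forces in N, time in s.
With the tool pointing down it reaches from about 425 to 950 mm from the base axis. Payload 16.7 kg.
Tool frame: the origin (TCP) lies on the centre line of the jaws, within the pads' length; the fingertips stand 25 mm ahead of it and the grasp point (between the pads) lies 6 mm ahead of it (r.finger_overhang is the distance from the TCP to the fingertips, in mm); z points along the fingers, y is the line along which they close (so a half turn about z gives the same grasp; the last joint's range is limited). The gripper opens to 94 mm and grips with 3 to 60 N. Pads are 16 mm wide; open, the fingers measure 119 mm over their backs; the gripper's body (75 mm by 177 mm) begins 78 mm behind the grasp point.
Start: joints at [1.194, 0.426, 0.074, 1.606, -0.034, 1.111, -0.067], TCP at [151.752, -657.683, 230.467] pointing down, gripper open.
Joint ranges: [-2.85, 2.85], [-0.5, 2.14], [-1.23, 1.37], [0.21, 2.46], [-1.02, 4.16], [0.16, 2.05], [-2.73, 2.73]. Speed limits (rad/s): [1.89, 1.89, 2.39, 2.39, 3.01, 3.01, 3.01].

## Interface

Orientations are given as a rotation vector (axis times angle).
In Python, from station import r gives the robot as it stands.
- The arm moves only by the tool drive_tool, never from a script. Its argument "steps" is text: rows parted by semicolons, each of 6 numbers parted by spaces: the shift along the tool's x, y, z as a fraction of full scale, then the turn, a rotation vector about the tool's x, y, z as a fraction of full scale. In form: tx ty tz ax ay az; .... A call has 1 to 10 rows; each row shifts and turns the commanded pose from where the row before left it, along the tool's axes as they then stand; what a row does not reach is not made up. Full scale, the value 1, is 200 mm for a shift and 30 degrees for a turn. A row lasts 1/10 s, in which the tool goes at most 50 mm and 8.59 degrees, less where a joint would pass 70% of its speed; a pose out of reach is approached as far as the arm can. A call with a number of a shift or a turn outside -1 to 1 is refused whole. A call with a gripper value outside its range is refused whole. "grip" is the closure, from -1 (fully open) to 1 (shut), set as the call begins (left out, the last holds). The fingers move at their own pace and stop on an object; "grip_force" is the grip in N (left out, the last holds). Time passes only in rows, so rows that do not move let the fingers close. It gives the time, the measured TCP pose, the force, the opening and the grip force at its end, in the units of the state.
- r.state(): the state, without advancing time (a new reading comes with each control period).
- r.grab_frame(name): name is "scene" or "top"; returns the picture (420x560x3 uint8, red, green, blue); there is no depth.
- r.camera_info(name): a dict with "K" (3x3 intrinsics, pixels), "extrinsics" (4x4, takes a point from camera to world coordinates). Camera axes: x right, y down, z forward; pixel columns grow to the right and rows downward; lengths in mm; the calibration is good to about 2 mm. A picture is of the moment at which its call begins. camera_info takes no time and is no camera call.
- r.job_done(): hands the job in; it is judged then, once.
The state is a dict: "time": time; "qpos": joint angles; "joint_velocities": joint speeds; "joint_efforts": joint torques, N m; "tool_pos": TCP position; "eef_rot": TCP orientation; "ft_force": force on the tool from outside, world axes, zero at the start; "ft_torque": the same for the moment, N m; "opening": finger opening in mm; "grasp_force": force on a finger pad.
Only numpy, scipy, OpenCV 4.12 (cv2) and the standard library are available. Lean on these libraries where they do the work, as an engineer would, in place of code of your own. Each camera call takes 0.05 s, during which the arm holds its last target. There are 200 camera calls.

## Task

An oiled round bar is parked against one end wall of the wooden carrying tray; the tray's runners are crowned, so the bar always wants to roll away from the middle to an end. Lift the tray by its cross handle and carry it over the pair of V-blocks; by tilting the tray, roll the bar to the top of the crown, over the cut-out, and keep it balanced there for three seconds above the V-blocks. Then lower the tray gently over them so that the bar is left lying in both vees and the tray sits flat on the bench around them, and let go. Do not touch the bar with the gripper, do not let it knock hard against an end wall or fall off, and leave the spray can and the pipe coupling as they are.

Things in the scene. Friction and masses are not known exactly. Their poses are not given: they have to be found in the camera images.
- tray: plywood carrying tray, 296 mm long (its x, along which the bar rolls), 188 mm wide (its y), 0.42 kg nominal; flat on the bench at the start. Origin: centre of its underside, z up. 9 mm deck with a cut-out right through its middle, 114 mm (x) by 104 mm (y). The bar rolls along x on two black runner strips on the deck at y = +-68 mm. Side walls 40 mm high, inner faces at y = +-86 mm
- crown (a point): middle of the tray, level with the top of its two runner strips, 22 mm above the tray's underside. The strips are crowned: arcs of radius 1.10 m about a line along y, highest here (a bar here has its axis 52 mm above the tray's underside), falling to 13 mm at the ends. Axes as the tray
- handle (a point): centre of the tray's straight wooden cross handle, 145 mm above the tray's underside, over its middle: 22 mm thick (tray x), 30 mm high, 172 mm long along tray y between two uprights that stand on the side walls; clear space below it. Axes as the tray. Grip it here from above, fingers closing along tray x
- end_wall_a: end wall of the tray at its +x end (part of the tray), inner face at tray x = +140 mm, top 61 mm above the tray's underside. The bar's axis is at tray x = +110 mm when it touches
- end_wall_b: end wall at the tray's -x end, inner face at tray x = -140 mm; the bar touches it at x = -110 mm
- bar: solid white plastic round bar, diameter 60 mm, length 160 mm, 0.43 kg nominal (varies). Origin: its centre, on its axis; its y runs along it (x, z turn as it rolls). Starts parked at tray x = +110 mm, along tray y. At tray x it accelerates by 2/3 (g (t + x/1.13 m) - a) along tray x: t = downward tilt of the +x end in rad, a = the tray's acceleration; rolling resistance 0.018 rad of slope
- vees: matched pair of steel V-blocks fixed to the bench, together 86 mm (own x, across the vees) by 86 mm (own y, along the vees), 57.6 mm high. Origin: centre of the underside. Each has a 90 degree vee open upwards, 68 mm wide at the mouth, bottom line at x = 0, 23.6 mm above the bench. The pair passes through the tray's cut-out when tray y lies along the vees' y
- vee_axis (a point): the point where the centre of the bar lies when it rests in the vees: 66 mm above the bench, over the middle of the V-blocks; the bar is then clear of the tray lying on the bench (bar's underside 36 mm, top of the runner strips 22 mm above the bench)
- oil_can: spray can, 53 mm diameter, 148 mm high, standing upright on the bench beyond the middle, origin at the centre of its underside. Bystander
- coupling: steel pipe coupling (short tube), 38 mm outside diameter, 26 mm high, standing on end between the tray and the V-blocks, origin at the centre of its underside. Bystander
Mind the look-alikes: they are no part of the job. Of the things that look like the vees, take the one that is nearest to the robot's base at the start. Of the things that look like the bar, the smaller one is meant.

How it is judged (in metres and radians):
On the way, in this order (a step that is already met when the one before it is completed fails the run):
1. the tray is lifted clear of the bench with the bar on it (height (world z) of tray above 0.03 m and z of bar in the frame of tray above 0.02 m), for 0.2 s.
2. over the V-blocks, lifted, the bar is kept within 15 mm of the top of the crown for 3 s (height (world z) of tray above 0.02 m and horizontal distance between tray and vees below 0.04 m and x of bar in the frame of tray between -0.015 and 0.015 m and contact force between each of bar, tray and vees below 0.2 N), for 3 s.
At the end, for the whole second after the job is handed in: the bar lies at rest in both vees (within 5 mm across, 30 mm along, 4 mm in height, 0.06 rad), clear of the tray; the tray lies flat on the bench around the V-blocks (within 5 mm and 0.03 rad), at rest (x of bar in the frame of vee_axis between -0.005 and 0.005 m and y of bar in the frame of vee_axis between -0.03 and 0.03 m and z of bar in the frame of vee_axis between -0.004 and 0.004 m and angle between the y axis of bar and the y axis of vees, either way round below 0.06 rad and contact force between bar and tray below 0.3 N and height (world z) of tray below 0.005 m and angle between tray's own z axis and vertical below 0.03 rad and linear speed of each of bar, tray below 0.02 m/s); the robot touches nothing.
It fails at once if the gripper or arm touches the bar (contact force between any of the fingers, the arm and bar above 0.5 N).
It fails at once if the bar knocks hard against an end wall of the tray (more than 15 N) (contact force between bar and end_wall_a above 15 N or contact force between bar and end_wall_b above 15 N).
It fails at once if the bar is dropped or slammed onto the V-blocks (more than 30 N) (contact force between bar and vees above 30 N).
It fails at once if the bar falls off the tray onto the bench (height (world z) of bar below 0.036 m).
It fails at once if the spray can or the pipe coupling is disturbed (distance of any of oil_can, coupling from where it was at the start of the episode above 0.03 m or angle between any of oil_can, coupling's own z axis and vertical above 0.3 rad).
It also fails if it takes over 72 s, if anything falls off the work surface, if the arm or the gripper's body presses on something with over 40 N, if the wrist force passes 120 N, or if a joint passes its speed limit or range.

## Working session

There is one attempt and no reset: what is moved stays moved. The work goes in short steps, Python scripts to look and compute and a tool call to move; the robot and the scene stay as the last step left them, time stands still between calls to the robot, and variables do not carry over. Pictures are saved under pics/ and viewed, at most 10 in all, crops included, and the job is handed in when it is done.

Besides the shell and the picture viewer there is one more tool, called as a command line: name --argument value ..., lists and objects as JSON in quotes. drive_tool: Moves the arm, as the interface text tells. Its arguments: {"type":"object","properties":{"steps":{"type":"string"},"grip":{"type":"number"},"grip_force":{"type":"number"}},"required":["steps"]}

```bash
mkdir -p pics; ls; python3 - <<'E'
from station import r
import cv2, numpy as np
for n in ("scene","top"):
    f=r.grab_frame(n); cv2.imwrite(f"pics/{n}0.png",f[:,:,::-1])
    c=r.camera_info(n); print(n,np.round(c["K"],1).tolist(),np.round(c["extrinsics"],4).tolist())
s=r.state(); print({k:np.round(v,3).tolist() for k,v in s.items()}, r.finger_overhang)
E
```

```text
pics
scene [[417.3, 0.0, 279.3], [0.0, 417.3, 206.2], [0.0, 0.0, 1.0]] [[-0.6039, 0.632, -0.4856, 1109.4151], [0.797, 0.4852, -0.3597, 543.6465], [0.0083, -0.6043, -0.7967, 1100.5734], [0.0, 0.0, 0.0, 1.0]]
top [[433.9, 0.0, 279.9], [0.0, 433.9, 203.3], [0.0, 0.0, 1.0]] [[0.0022, -0.9817, 0.1904, 232.33], [-0.9998, -0.0057, -0.0179, 125.0607], [0.0187, -0.1904, -0.9815, 1661.4049], [0.0, 0.0, 0.0, 1.0]]
{'time': 0.1, 'qpos': [1.194, 0.427, 0.074, 1.607, -0.034, 1.111, -0.067], 'joint_velocities': [-0.001, -0.001, 0.001, -0.002, 0.0, 0.001, -0.001], 'joint_efforts': [0.008, -93.747, 3.677, -45.505, -0.049, 0.017, 0.0], 'tool_pos': [151.676, -657.367, 229.844], 'eef_rot': [-3.12, -0.355, 0.0], 'ft_force': [0.433, -0.302, 1.058], 'ft_torque': [0.036, -0.031, 0.001], 'grasp_force': 0.0, 'opening': 93.905} 25.0
```

View pics/scene0.png

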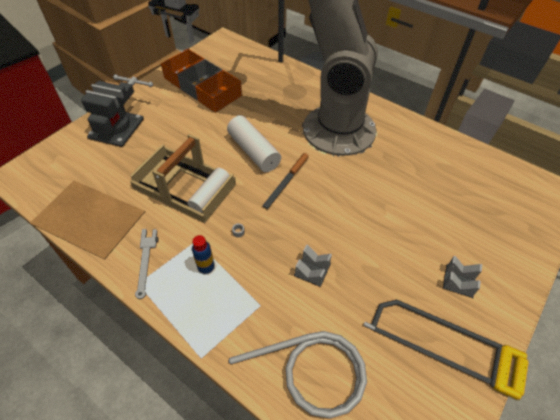

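View pics/top0.png

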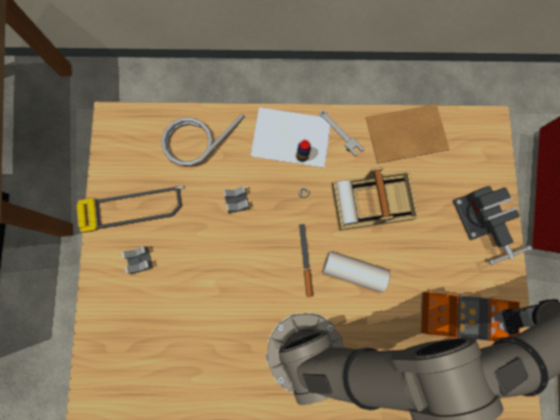

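Scene picture: the tray is at (185,180) with the bar in it at (211,188). The larger look-alike bar is at (253,143), and the V-blocks are at (313,265) and (462,276). Top picture: the tray is at (375,200) with the bar at (346,202) and the look-alike bar at (356,272). The V-blocks are at (237,200) and (138,260), the can at (304,150) and the coupling at (304,193). Next I'll enlarge the crops.

```bash
cat > h.py <<'E'
import numpy as np
from station import r
C={n:r.camera_info(n) for n in("scene","top")}
def plane(n,u,v,z):
    c=C[n];E=np.array(c["extrinsics"]);d=E[:3,:3]@np.linalg.inv(c["K"])@[u,v,1.];o=E[:3,3]
    return o+d*(z-o[2])/d[2]
def tri(ps,pt):
    A=[];b=[]
    M=np.zeros((3,3));w=np.zeros(3)
    for n,(u,v) in(("scene",ps),("top",pt)):
        c=C[n];E=np.array(c["extrinsics"]);d=E[:3,:3]@np.linalg.inv(c["K"])@[u,v,1.];d/=np.linalg.norm(d)
        P=np.eye(3)-np.outer(d,d);M+=P;w+=P@E[:3,3]
    return np.linalg.solve(M,w)
def proj(n,p):
    c=C[n];E=np.array(c["extrinsics"]);q=np.array(c["K"])@(E[:3,:3].T@(np.asarray(p,float)-E[:3,3]));return q[:2]/q[2]
E
python3 - <<'E'
from h import *
import cv2
for a in((237,200),(138,260)): p=plane("top",*a,40); print(p,np.hypot(*p[:2]))
t=cv2.imread("pics/top0.png");s=cv2.imread("pics/scene0.png")
def crop(i,x,y,w,h,k): return cv2.resize(i[y:y+h,x:x+w],None,fx=k,fy=k,interpolation=cv2.INTER_CUBIC)
a=crop(t,325,160,100,75,8);cv2.imwrite("pics/ctray_top.png",a)
a=crop(s,120,130,125,90,6);cv2.imwrite("pics/ctray_scene.png",a)
# vees: both views side by side, 8x
a=np.hstack([crop(t,215,178,48,48,8),crop(s,288,238,48,48,8)]);cv2.imwrite("pics/cvee.png",a)
E
```

```text
[558.88687936 258.64556625  40.        ] 615.8344524803501
[330.83484083 618.66706976  40.        ] 701.570121304629
```

View pics/ctray_top.png

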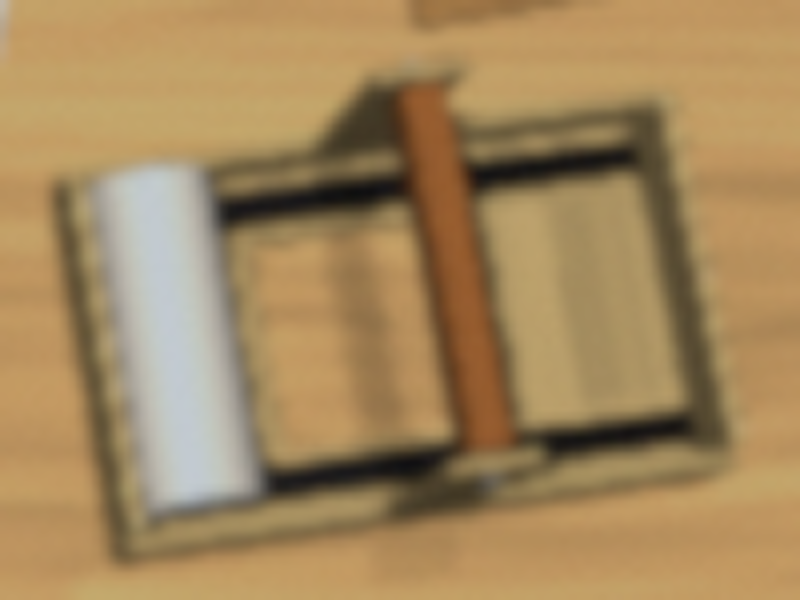

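View pics/ctray_scene.png

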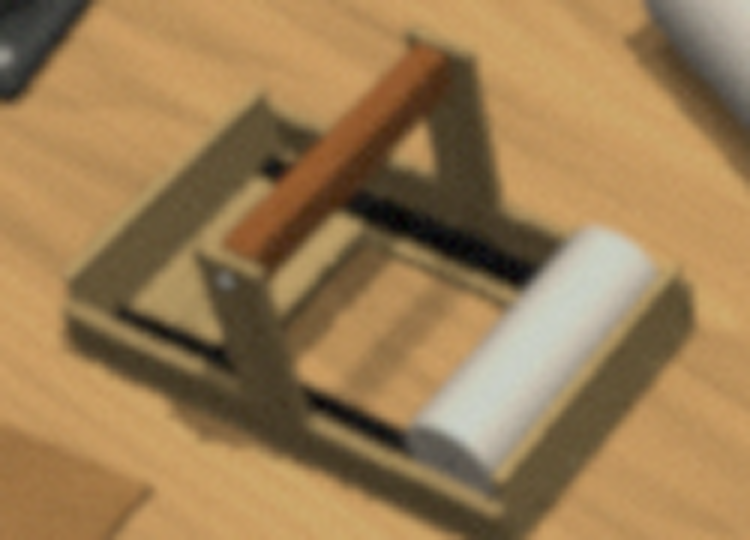

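View pics/cvee.png

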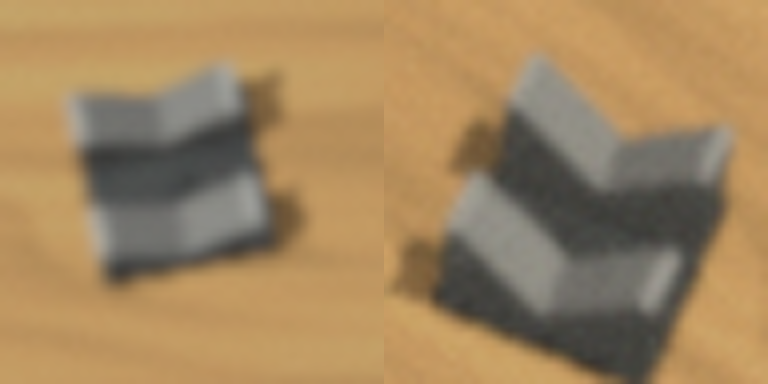

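The top crop shows the bar against the left (+x, world +y) end wall and the handle running from (418,88) to (490,448). The vee crop shows a two-block pair with its vees along image vertical. Candidates for the vees are (237,200), at 616 mm from the base, and (138,260), at 702 mm, so I take the first. For the bar, (346,202) is the small one in the tray and (356,272) is the larger look-alike. Next I'll fit the poses to both views.

```bash
cat > fit.py <<'E'
from h import *
import cv2
from scipy.optimize import minimize
S=8 # subpixel shift via fixed point
def sil(n,parts,box):
    x,y,w,h=box;k=4;m=np.zeros((h*k,w*k),np.uint8)
    for P in parts:
        q=np.array([proj(n,p) for p in P]);q=((q-[x,y]+.5)*k-.5)
        cv2.fillConvexPoly(m,np.round(cv2.convexHull(q.astype(np.float32))*16).astype(np.int32),255,shift=4)
    return cv2.resize(m,(w,h),interpolation=cv2.INTER_AREA)/255.
def place(P,x,y,z,a):
    P=np.asarray(P,float);c,s=np.cos(a),np.sin(a)
    return np.c_[x+c*P[:,0]-s*P[:,1],y+s*P[:,0]+c*P[:,1],z+P[:,2]]
def boxp(x0,x1,y0,y1,z0,z1): return [(x,y,z) for x in(x0,x1) for y in(y0,y1) for z in(z0,z1)]
def fit(parts,masks,p0,step):
    def cost(p): return sum(np.abs(sil(n,[place(P,*p) for P in parts],b)-m).sum() for n,b,m in masks)
    sx=np.vstack([p0]+[np.array(p0)+np.eye(4)[i]*step[i] for i in range(4)])
    for _ in range(2):
        o=minimize(cost,sx[0],method="Nelder-Mead",options=dict(initial_simplex=sx,xatol=.02,fatol=.01,maxiter=600))
        sx=np.vstack([o.x]+[o.x+np.eye(4)[i]*step[i]*-.5 for i in range(4)])
    return o.x,o.fun,sum(m.sum() for _,_,m in masks)
def soft(img,b,f):
    x,y,w,h=b;c=img[y:y+h,x:x+w].astype(float);return np.clip(f(c),0,1)
HANDLE=[boxp(-11,11,-86,86,130,160)]
VP=[[(-43,0),(-43,57.6),(-34,57.6),(0,23.6),(0,0)],[(43,0),(43,57.6),(34,57.6),(0,23.6),(0,0)]]
VEES=[[(x,y,z) for x,z in q for y in Y] for q in VP for Y in((-43,43),)]
E
python3 - <<'E'
from fit import *
t=cv2.imread("pics/top0.png")[:,:,::-1];s=cv2.imread("pics/scene0.png")[:,:,::-1]
for nm,im,pt in(("top",t,[(382,195),(384,205),(390,190),(234,192),(236,200),(250,205)]),("scene",s,[(180,150),(172,160),(190,180),(305,250),(310,262),(330,270)])):
    print(nm,[im[v,u].tolist() for u,v in pt])
def orange(c): # r-g large
    return ((c[...,0]-c[...,2])/np.maximum(c[...,0],1)-.62)/.12
def grey(c): return 1-((c[...,0]-c[...,2])/np.maximum(c[...,0],1)-.16)/.14
bt=(365,162,35,65);bs=(145,130,60,55)
m=[("top",bt,soft(t,bt,orange)),("scene",bs,soft(s,bs,orange))]
cv2.imwrite("pics/m1.png",np.hstack([cv2.resize(q[2]*255,(300,300)) for q in m]))
p=plane("top",382,193,160);print(p)
for mm in(m,m[:1],m[1:]): print("handle",fit(HANDLE,mm,[p[0],p[1],0,1.70],[8,8,8,.08]))
bt=(218,180,40,40);bs=(289,238,50,50)
mv=[("top",bt,soft(t,bt,grey)),("scene",bs,soft(s,bs,grey))]
cv2.imwrite("pics/m2.png",np.hstack([m_ for q in mv for m_ in (cv2.resize(q[2]*255,(300,300)),cv2.resize(sil(q[0],[place(P,558,258,0,1.7) for P in VEES],q[1])*255,(300,300)))]))
for mm in(mv,mv[:1],mv[1:]): print("vees",fit(VEES,mm,[558,258,0,1.70],[8,8,8,.08]))
print("can",plane("top",304,158,0),plane("scene",204,270,0),"coup",plane("top",304,193,20),plane("scene",238,230,20))
E
```

```text
top [[147, 90, 45], [149, 92, 47], [187, 160, 108], [121, 121, 117], [73, 76, 75], [109, 85, 56]]
scene [[145, 88, 43], [142, 88, 46], [151, 117, 75], [150, 147, 136], [65, 66, 63], [193, 150, 95]]
[ 563.18684768 -265.7042991   160.        ]
handle (array([ 563.67380091, -271.80584822,  -12.30779762,    1.79743432]), np.float64(635.9085041646946), np.float64(358.66873824034974))
handle (array([  908.62257733,  -587.54814007, -1277.95420491,     1.74655183]), np.float64(110.58077102115126), np.float64(141.55006083557427))
handle (array([ 561.91894457, -266.97992627,   -4.61829763,    1.81007351]), np.float64(359.6939189024277), np.float64(217.11867740477544))
vees (array([563.47636678, 262.95688564, -11.94454658,   1.83780033]), np.float64(269.2454347380146), np.float64(1328.4213878629744))
vees (array([ 600.25727973,  277.53268191, -172.69768034,    1.79878125]), np.float64(19.69056786599033), np.float64(470.82123027153165))
vees (array([ 507.43568376,  236.01884784, -121.28013051,    1.78853141]), np.float64(35.91884062612445), np.float64(857.6001575914428))
can [739.30087102  -1.09068316   0.        ] [763.36741788  13.01712141   0.        ] coup [592.13463459   1.61617322  20.        ] [603.13189544   9.89148409  20.        ][ WARN:0@0.402] global loadsave.cpp:1063 imwrite_ Unsupported depth image for selected encoder is fallbacked to CV_8U.
```

```bash
python3 -c "
import cv2,numpy as np
a=cv2.imread('pics/m1.png');b=cv2.imread('pics/m2.png');b=cv2.resize(b,(800,200));c=np.zeros((500,800,3),np.uint8);c[:300,:600]=a;c[300:]=b;cv2.imwrite('pics/m.png',c)"
```

```text
(no output)
```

View pics/m.png

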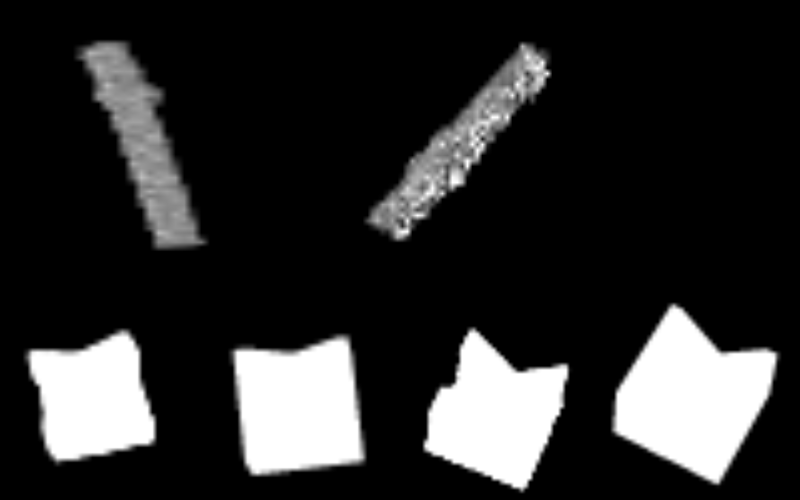

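```bash
cat > run.py <<'E'
from fit import *
t=cv2.imread("pics/top0.png")[:,:,::-1];s=cv2.imread("pics/scene0.png")[:,:,::-1]
def orange(c): return (c[...,0]/np.maximum(c[...,1],1)-1.40)/.12
def grey(c): return 1-((c[...,0]-c[...,2])/np.maximum(c[...,0],1)-.30)/.12
def show(nm,parts,m,p0):
    for lab,mm in(("both",m),("top",m[:1]),("scene",m[1:])):
        x,f,a=fit(parts,mm,p0,[8,8,8,.08]);print(nm,lab,np.round(x,3),round(f),round(a))
        # z fixed 0
        def cost(p): return sum(np.abs(sil(n,[place(P,p[0],p[1],0,p[2]) for P in parts],b)-k).sum() for n,b,k in mm)
        sx=np.array([[x[0],x[1],x[3]]]*4)+np.vstack([np.zeros(3),np.diag([8,8,.06])])
        sx[:,:2]+=np.array([p0[0],p0[1]])-x[:2]
        o=minimize(cost,sx[0],method="Nelder-Mead",options=dict(initial_simplex=sx,xatol=.02,fatol=.01));print("   z=0:",np.round(o.x,3),round(o.fun))
bt=(365,162,35,65);bs=(145,130,60,55)
m=[("top",bt,soft(t,bt,orange)),("scene",bs,soft(s,bs,orange))]
show("handle",HANDLE,m,[563,-266,0,1.75])
bt=(218,180,40,40);bs=(289,238,50,50)
mv=[("top",bt,soft(t,bt,grey)),("scene",bs,soft(s,bs,grey))]
show("vees",VEES,mv,[558,258,0,1.78])
for nm,im in(("top",t),("scene",s)):
    def rg(b): x,y,w,h=b; c=im[y:y+h,x:x+w].astype(float); g=soft(im,b,grey)>.5; v,u=np.nonzero(g); return u.mean()+x,v.mean()+y,g.sum()
    b=(295,184,20,18) if nm=="top" else (228,221,20,20)
    u,v,a=rg(b);print("coupling",nm,u,v,a,plane(nm,u,v,13))
E
python3 run.py
```

```text
handle both [ 565.804 -267.899   -4.635    1.741] 299 729
   z=0: [ 562.955 -266.07     1.74 ] 305
handle top [ 571.239 -270.726  -19.84     1.712] 110 301
   z=0: [ 568.536 -265.371    1.706] 119
handle scene [ 5.61528e+02 -2.64919e+02  1.17000e-01  1.77600e+00] 177 428
   z=0: [ 559.111 -266.398    1.766] 177
vees both [565.007 264.168  -5.492   1.815] 161 1462
   z=0: [565.562 264.669   1.834] 172
vees top [565.973 263.864  -3.704   1.803] 41 528
   z=0: [566.171 263.706   1.8  ] 43
vees scene [558.777 262.321 -15.455   1.844] 93 934
   z=0: [566.283 266.215   1.867] 117
coupling top 303.2112676056338 191.8450704225352 71 [598.25313673   4.12650664  13.        ]
coupling scene 237.7244094488189 229.51968503937007 127 [598.9993295    4.56855122  13.        ]
```

```bash
python3 - <<'E'
from fit import *
T=lambda x,y:((x+.5)/8-.5+325,(y+.5)/8-.5+160); Sx=lambda x,y:((x+.5)/6-.5+120,(y+.5)/6-.5+130)
V=lambda x,y:((x+.5)/8-.5+215,(y+.5)/8-.5+178); W=lambda x,y:((x-384+.5)/8-.5+288,(y+.5)/8-.5+238)
a=plane("top",*T(419,86),160);b=plane("top",*T(489,448),160);print("handle top",a,b,(a+b)/2,np.linalg.norm(a-b),np.arctan2(*(b-a)[1::-1])+np.pi/2)
a=plane("scene",*Sx(243,246),160);b=plane("scene",*Sx(435,54),160);print("handle scene",a,b,(a+b)/2,np.linalg.norm(a-b),np.arctan2(*(b-a)[1::-1])+np.pi/2)
print(tri(Sx(243,246),T(419,86)),tri(Sx(435,54),T(489,448)))
# long edges at bench: bottom +x corners / tray side, near side bottom edge
a=plane("top",*T(118,560),5);b=plane("top",*T(728,468),5);print("near side edge",a,b,np.linalg.norm(a-b),np.arctan2(*(a-b)[1::-1]))
# vee lines in top
for p,q,z in((V(72,97),V(228,68),57.6),(V(115,278),V(272,243),0)):
    a=plane("top",*p,z);b=plane("top",*q,z);print("vee",a,b,np.linalg.norm(a-b),np.arctan2(*(a-b)[1::-1]))
# bar mask
t=cv2.imread("pics/top0.png")[:,:,::-1];s=cv2.imread("pics/scene0.png")[:,:,::-1]
an=np.linspace(0,2*np.pi,40);BAR=[[(30*np.cos(k),y,30*np.sin(k)) for k in an for y in(-80,80)]]
white=lambda c:1-((c[...,0]-c[...,2])/np.maximum(c[...,0],1)-.1)/.12
bt=(330,170,32,58);bs=(180,160,56,56)
def f(c): 
    return white(c)*(c.mean(-1)>110)
m=[("top",bt,soft(t,bt,f)),("scene",bs,soft(s,bs,f))]
for mm in(m,m[:1],m[1:]): print("bar",fit(BAR,mm,[550,-160,43,1.75],[8,8,5,.08]))
E
```

```text
handle top [ 646.5340831  -251.00074389  160.        ] [ 481.91228604 -275.26947931  160.        ] [ 564.22318457 -263.1351116   160.        ] 166.40104443325717 -1.4244294264053816
handle scene [ 647.58613824 -247.64905147  160.        ] [ 489.36075443 -268.61543703  160.        ] [ 568.47344633 -258.13224425  160.        ] 159.60846282368703 -1.4390542064650744
[ 646.64570603 -250.89087554  157.30738147] [ 483.20968948 -277.41112573  150.40023659]
near side edge [ 452.05459806 -134.56722822    5.        ] [ 498.44489971 -432.8403914     5.        ] 301.8591392697226 1.7250897468539013
vee [594.79840372 308.72983012  57.6       ] [609.34597701 235.39317204  57.6       ] 74.76561580308633 1.7666212080881076
vee [518.06660814 292.12438295   0.        ] [535.7325215  216.40608564   0.        ] 77.7518169799541 1.8000071010392091
bar (array([ 552.43116732, -158.28155274,   41.68179732,    1.77220015]), np.float64(471.82256750224286), np.float64(1163.8217665000147))
bar (array([ 574.20048433, -178.13351498,  -65.88004783,    1.72307433]), np.float64(58.793647639579284), np.float64(596.3945363228545))
bar (array([ 379.38205681, -372.15526013, -266.54352956,    1.72057105]), np.float64(108.32436686195584), np.float64(567.4272301771603))
```

```bash
cat > mv.py <<'E'
from h import *
from scipy.spatial.transform import Rotation as Ro
def toolR(yaw,t=0): # yaw of tray x, tilt t (+x end down)
    x=np.array([np.sin(yaw),-np.cos(yaw),0]);z=np.array([0,0,-1.]);R=np.c_[x,np.cross(z,x),z]
    return R@Ro.from_rotvec([-t,0,0]).as_matrix()
def togo(p,R,show=True):
    s=r.state();R0=Ro.from_rotvec(s["eef_rot"]).as_matrix()
    d=R0.T@(np.array(p)-s["tool_pos"]);w=Ro.from_matrix(R0.T@R).as_rotvec()
    print("t",s["time"],"pos",np.round(s["tool_pos"],1),"F",np.round(s["ft_force"],1),"open",round(float(s["opening"]),1),"gf",s["grasp_force"])
    print("shift frac",np.round(d/200,3),"turn frac",np.round(np.degrees(w)/30,4))
E
python3 -c "
from mv import *
togo([565,-264,230],toolR(1.718))"
```

```text
t 0.1 pos [ 151.7 -657.4  229.8] F [ 0.4 -0.3  1.1] open 93.9 gf 0.0
shift frac [ 2.456e+00 -1.452e+00  1.000e-03] turn frac [-0.0022  0.0003  0.1519]
```

drive_tool --steps "0.08 -0.05 0 0 0 0;0.16 -0.1 0 0 0 0;0.2 -0.12 0 0 0 0;0.2 -0.12 0 0 0 0;0.2 -0.12 0 0 0 0;0.2 -0.12 0 0 0 0;0.2 -0.12 0 0 0 0;0.2 -0.12 0 0 0 0;0.2 -0.12 0 0 0 0;0.2 -0.12 0 0 0 0" --grip -1 --grip_force 60

```text
time: 1.1
tool_pos: [461.7, -356.2, 230.6]
eef_rot: [-3.121, -0.356, -0.0]
ft_force: [0.7, -0.3, -0.1]
opening: 94.3
grasp_force: 0.0
```

```bash
python3 -c "
from mv import *
togo([565,-264,230],toolR(1.718))"
```

```text
t 1.1 pos [ 461.7 -356.2  230.6] F [ 0.7 -0.3 -0.1] open 94.3 gf 0.0
shift frac [ 0.607 -0.333  0.003] turn frac [-1.000e-04 -3.000e-04  1.531e-01]
```

drive_tool --steps "0.18 -0.1 0 0 0 0;0.16 -0.08 0 0 0 0;0.13 -0.07 0 0 0 0;0.09 -0.05 0 0 0 0;0.045 -0.03 0 0 0 0;0 0 0 0 0 0.05;0 0 0 0 0 0.06;0 0 0 0 0 0.04;0 0 0 0 0 0"

```text
time: 2.0
tool_pos: [562.8, -268.1, 230.6]
eef_rot: [3.133, 0.228, -0.0]
ft_force: [0.2, 1.4, -0.2]
opening: 94.0
grasp_force: 0.0
```

```bash
python3 - <<'E'
from mv import *
import cv2
togo([565,-264,150],toolR(1.718))
f=r.grab_frame("scene")[:,:,::-1];cv2.imwrite("pics/s1.png",cv2.resize(f[60:240,90:300],None,fx=3.3,fy=3.3,interpolation=cv2.INTER_CUBIC))
E
```

```text
t 2.0 pos [ 562.8 -268.1  230.6] F [ 0.2  1.4 -0.2] open 94.0 gf 0.0
shift frac [ 0.014 -0.019  0.403] turn frac [ 0.0006  0.0002 -0.0033]
```

View pics/s1.png

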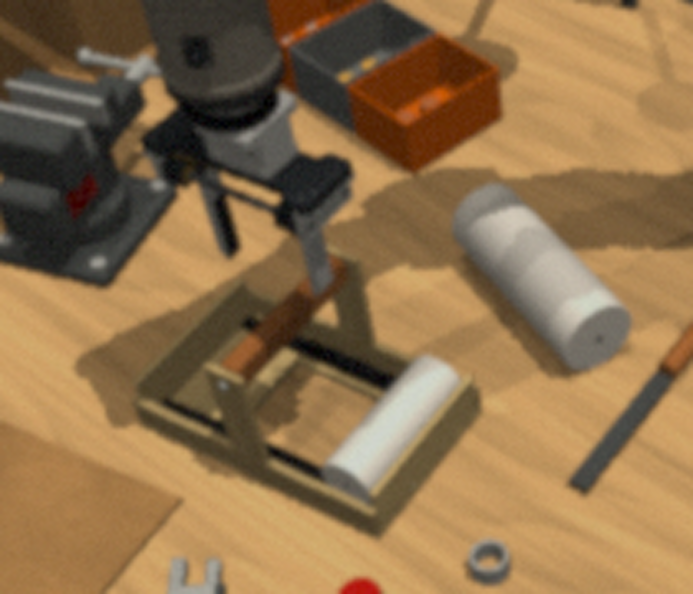

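The gripper straddles the handle at crop (285,320), and the bar is still parked at the wall at (395,425). I'll descend and close softly.

drive_tool --steps "0.01 -0.02 0.06 0 0 0;0 0 0.1 0 0 0;0 0 0.1 0 0 0;0 0 0.09 0 0 0;0 0 0.05 0 0 -0.003;0 0 0 0 0 0"

```text
time: 2.65
tool_pos: [564.1, -262.4, 148.8]
eef_rot: [-3.131, -0.235, 0.004]
ft_force: [-0.7, 0.0, -0.1]
opening: 93.8
grasp_force: 0.0
```

drive_tool --steps "0 0 0 0 0 0;0 0 0 0 0 0;0 0 0 0 0 0;0 0 0 0 0 0;0 0 0 0 0 0;0 0 0 0 0 0" --grip 1 --grip_force 8

```text
time: 3.25
tool_pos: [564.9, -262.9, 150.7]
eef_rot: [3.133, 0.235, 0.0]
ft_force: [0.5, 0.0, -0.8]
opening: 49.6
grasp_force: 0.0
```

drive_tool --steps "0 0 0 0 0 0;0 0 0 0 0 0;0 0 0 0 0 0;0 0 0 0 0 0;0 0 0 0 0 0"

```text
time: 3.75
tool_pos: [564.9, -263.4, 150.6]
eef_rot: [3.132, 0.234, 0.0]
ft_force: [0.9, -4.4, -0.0]
opening: 22.0
grasp_force: 8.0
```

drive_tool --steps "0 0 0 0 0 0;0 0 0 0 0 0;0 0 0 0 0 0" --grip_force 60

```text
time: 4.05
tool_pos: [564.8, -263.0, 150.5]
eef_rot: [3.133, 0.235, 0.0]
ft_force: [0.6, -5.3, -0.5]
opening: 21.5
grasp_force: 60.0
```

drive_tool --steps "0 0 -0.01 0 0 0;0 0 -0.02 0 0 0;0 0 -0.04 0 0 0;0 0 -0.06 0 0 0;0 0 -0.07 0 0 0;0 0 -0.08 0 0 0;0 0 -0.07 0 0 0;0 0 -0.06 0 0 0;0 0 -0.04 0 0 0;0 0 -0.02 0 0 0"

```text
time: 5.05
tool_pos: [565.1, -262.9, 245.5]
eef_rot: [3.132, 0.235, 0.001]
ft_force: [0.2, -0.6, -7.7]
opening: 21.3
grasp_force: 60.0
```

```bash
python3 - <<'E'
from mv import *
import cv2
togo([566,264,245],toolR(1.718)); print(r.state()["ft_torque"])
f=r.grab_frame("scene")[:,:,::-1];cv2.imwrite("pics/s2f.png",f);g=r.grab_frame("top")[:,:,::-1];cv2.imwrite("pics/t2f.png",g)
a=cv2.resize(f[70:220,100:250],(400,400),interpolation=cv2.INTER_CUBIC);b=cv2.resize(g[130:250,310:430],(400,400),interpolation=cv2.INTER_CUBIC)
cv2.imwrite("pics/s2.png",np.hstack([a,b]))
E
```

```text
t 5.05 pos [ 565.1 -262.9  245.5] F [ 0.2 -0.6 -7.7] open 21.3 gf 59.99683856964111
shift frac [ 3.980e-01 -2.605e+00  2.000e-03] turn frac [ 0.0008 -0.0015  0.0049]
[-4.33694953e-01 -2.97675650e-02  3.72633284e-06]
```

View pics/s2.png

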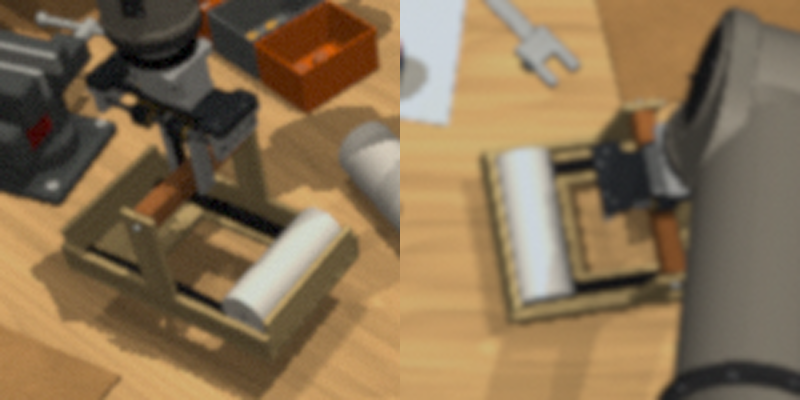

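The scene crop shows the tray lifted level with the bar against the +x wall at (285,265). The wrist torque also senses the bar's position. I'll carry the tray to the V-blocks.

drive_tool --steps "0.003 -0.02 0 0 0 0;0.006 -0.04 0 0 0 0;0.009 -0.06 0 0 0 0;0.012 -0.08 0 0 0 0;0.015 -0.1 0 0 0 0;0.018 -0.12 0 0 0 0;0.021 -0.14 0 0 0 0;0.024 -0.16 0 0 0 0;0.024 -0.16 0 0 0 0;0.024 -0.16 0 0 0 0"

```text
time: 6.15
tool_pos: [564.1, -49.8, 244.6]
eef_rot: [-3.132, -0.237, -0.0]
ft_force: [1.2, 0.1, -7.0]
opening: 21.5
grasp_force: 60.0
```

drive_tool --steps "0.024 -0.16 0 0 0 0;0.024 -0.16 0 0 0 0;0.024 -0.16 0 0 0 0;0.024 -0.16 0 0 0 0;0.024 -0.16 0 0 0 0;0.024 -0.16 0 0 0 0;0.023 -0.15 0 0 0 0;0.02 -0.13 0 0 0 0;0.017 -0.11 0 0 0 0;0.014 -0.09 0 0 0 0"

```text
time: 7.15
tool_pos: [563.4, 241.5, 244.5]
eef_rot: [-3.132, -0.239, 0.001]
ft_force: [0.4, -1.2, -7.2]
opening: 21.4
grasp_force: 60.0
```

drive_tool --steps "0.01 -0.065 0 0 0 -0.02;0.006 -0.04 0 0 0 -0.04;0.004 -0.02 0 0 0 -0.04;0 0 0 0 0 -0.04;0 0 0 0 0 -0.02;0 0 0 0 0 0"

```text
time: 7.75
tool_pos: [565.1, 263.1, 244.5]
eef_rot: [3.12, 0.365, -0.0]
ft_force: [-0.4, 0.8, -7.5]
opening: 21.7
grasp_force: 60.0
```

```bash
python3 - <<'E'
from mv import *
import cv2
togo([566,264,245],toolR(1.80)); print(r.state()["ft_torque"])
f=r.grab_frame("scene")[:,:,::-1];cv2.imwrite("pics/s3f.png",f);g=r.grab_frame("top")[:,:,::-1];cv2.imwrite("pics/t3f.png",g)
print(r.state()["ft_torque"])
a=cv2.resize(f[160:330,220:390],(400,400),interpolation=cv2.INTER_CUBIC);b=cv2.resize(g[130:270,170:310],(400,400),interpolation=cv2.INTER_CUBIC)
cv2.imwrite("pics/s3.png",np.hstack([a,b]))
E
```

```text
t 7.75 pos [565.1 263.1 244.5] F [-0.4  0.8 -7.5] open 21.7 gf 59.99701738357544
shift frac [ 0.006 -0.003 -0.002] turn frac [0.0006 0.0001 0.007 ]
[-0.3651873  -0.16667964 -0.04774984]
[-0.41470499 -0.06580231 -0.05815564]
```

View pics/s3.png

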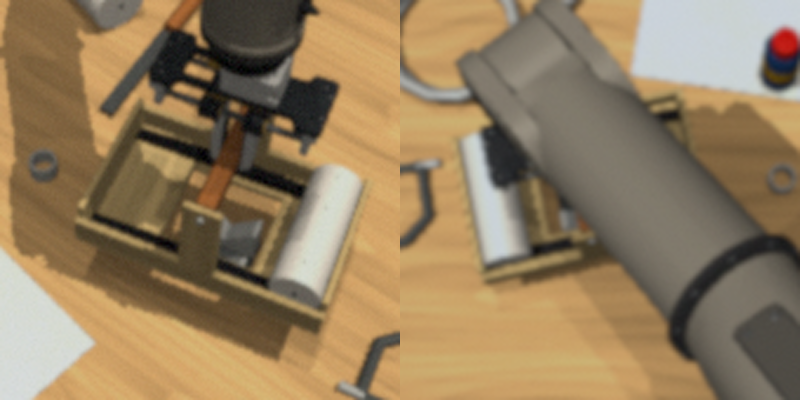

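The scene crop shows the tray over the V-blocks, with the vee visible in the cut-out at (240,240) and the bar at the +x wall at (320,235). Next I need a bar estimator from the scene view and a roll simulator.

```bash
cat > est.py <<'E'
from mv import *
import cv2
OFF=0.0
def pose(s):
    R=Ro.from_rotvec(s["eef_rot"]).as_matrix();T=np.c_[-R[:,1],-R[:,0],-R[:,2]]
    return np.array(s["tool_pos"])-T[:,2]*150.5,T
def estimate(img,o,T,dbg=False):
    c=cv2.GaussianBlur(img.astype(np.float32),(0,0),.7)
    w=np.clip((c.mean(-1)-135)/30,0,1)*np.clip(1-((c.max(-1)-c.min(-1))/np.maximum(c.max(-1),1)-.16)/.1,0,1)
    an=np.linspace(0,2*np.pi,32);xs=np.arange(-125,126,1.);sc=[]
    for X in xs:
        z=52-X*X/2260
        def m(rad,y0,y1):
            q=np.array([proj("scene",o+T@[X+rad*np.cos(k),y,z+rad*np.sin(k)]) for k in an for y in(y0,y1)])
            b=np.zeros(w.shape,np.uint8);cv2.fillConvexPoly(b,np.round(cv2.convexHull(q.astype(np.float32))*16).astype(np.int32),255,shift=4);return b/255.
        i=m(30,-78,-10);e=m(44,-78,-10)-i
        sc.append((w*i).sum()/i.sum()-(w*e).sum()/e.sum())
    sc=np.array(sc);k=int(sc.argmax());sl=slice(max(k-6,0),k+7)
    p=np.polyfit(xs[sl]-xs[k],sc[sl],2);return xs[k]-p[1]/2/p[0],sc[k]
def look(save=None):
    s=r.state();o,T=pose(s);f=r.grab_frame("scene")
    if save: cv2.imwrite(save,f[:,:,::-1])
    X,q=estimate(f,o,T);t=-np.arcsin(T[2,0])
    print("t %.2f tray %s tilt %.3f yaw %.3f | bar X %.1f score %.2f | tau_y %.3f %.3f Fz %.1f"%(s["time"],np.round(o,1),t,np.arctan2(T[1,0],T[0,0]),X,q,np.dot(s["ft_torque"],T[:,1]),np.dot(r.state()["ft_torque"],T[:,1]),s["ft_force"][2]))
    return X,t
def sim(x,v,t0,dts,lag=.05,mu=.018,h=.0985):
    t=t0;tc=t0;dt=.002;w=0;out=[]
    for d in dts:
        for i in range(50):
            tc+=d/50;wn=(tc-t)/lag;al=(wn-w)/dt;w=wn;t+=w*dt
            al=np.clip(al,-8,8)
            f=9.81*(t+x/1.13)+h*al
            if abs(v)<1e-3 and abs(f)<9.81*mu: v=0
            else:
                s=np.sign(v) if abs(v)>1e-3 else np.sign(f)
                vn=v+2/3*(f-9.81*mu*s)*dt
                v=0 if v*vn<0 else vn
            x+=v*dt
            if x>.11: x=.11;v=min(v,0)
        out.append((round(x*1e3,1),round(v*1e3),round(t,3)))
    return out
K=np.pi/6
E
python3 - <<'E'
from est import *
img=cv2.imread("pics/s3f.png")[:,:,::-1]
s=r.state();o,T=pose(s);print(o,estimate(img,o,T))
img2=cv2.imread("pics/s2f.png")[:,:,::-1];T2=toolR(1.718);T2=np.c_[-T2[:,1],-T2[:,0],-T2[:,2]]
print(estimate(img2,np.array([565.1,-262.9,95]),T2))
look()
R=lambda a:[-K*q for q in a]
print(sim(.11,0,-.0785,R([.05,.05,.02,0,-.06,-.06,-.02,0,0,0])))
E
```

```text
[565.03368023 263.37911185  94.07048629] (np.float64(114.15892458412789), np.float64(0.5324918518658778))
(np.float64(112.32508384806053), np.float64(0.4837746162460776))
t 7.85 tray [565.  263.4  94.1] tilt 0.000 yaw 1.803 | bar X 114.4 score 0.53 | tau_y 0.419 0.447 Fz -7.5
[(np.float64(110.0), 0, -0.094), (np.float64(110.0), 0, -0.119), (np.float64(109.9), -3, -0.135), (np.float64(109.3), -12, -0.141), (np.float64(108.7), -5, -0.123), (np.float64(108.3), 0, -0.093), (np.float64(108.3), 0, -0.074), (np.float64(108.3), 1, -0.069), (np.float64(108.6), 6, -0.068), (np.float64(109.6), 13, -0.068)]
```

drive_tool --steps "0 0 0 0.03 0 0;0 0 0 0.05 0 0;0 0 0 0.05 0 0;0 0 0 0.02 0 0;0 0 0 0 0 0;0 0 0 0 0 0"

```text
time: 8.5
tool_pos: [564.9, 263.9, 244.5]
eef_rot: [-3.043, -0.356, 0.014]
ft_force: [-0.1, 0.8, -7.9]
opening: 21.7
grasp_force: 60.0
```

```bash
python3 -c "
from est import *
look('pics/s4f.png')"
```

```text
t 8.50 tray [562.2 275.3  94.5] tilt -0.078 yaw 1.804 | bar X 113.4 score 0.52 | tau_y 0.724 0.694 Fz -7.9
```

```bash
python3 - <<'E'
from est import *
R=lambda a:[-K*q for q in a]
for a in([.06,.07,0,0,0,-.05,-.08,-.02,0,0],[.06,.07,.0,0,-.02,-.05,-.08,-.02,0,0],[.06,.08,.0,0,-.01,-.05,-.1,-.02,0,0]):
    for mu in(.012,.018,.024): print(mu,[tuple(map(float,q)) for q in sim(.11,0,-.078,R(a),mu=mu)][2:])
E
```

```text
0.012 [(108.6, -10.0, -0.144), (106.6, -32.0, -0.146), (102.1, -58.0, -0.146), (95.9, -70.0, -0.131), (88.8, -73.0, -0.097), (80.4, -87.0, -0.074), (71.5, -89.0, -0.068), (62.7, -88.0, -0.068)]
0.018 [(109.7, -4.0, -0.144), (108.5, -21.0, -0.146), (105.4, -42.0, -0.146), (101.1, -47.0, -0.131), (96.7, -42.0, -0.097), (91.8, -47.0, -0.074), (87.5, -37.0, -0.068), (84.6, -21.0, -0.068)]
0.024 [(109.9, -2.0, -0.144), (109.1, -15.0, -0.146), (106.8, -32.0, -0.146), (103.8, -32.0, -0.131), (101.2, -21.0, -0.097), (98.8, -18.0, -0.074), (97.8, 0.0, -0.068), (97.8, 0.0, -0.068)]
0.012 [(108.6, -10.0, -0.144), (106.6, -32.0, -0.146), (102.5, -51.0, -0.14), (97.0, -61.0, -0.121), (91.1, -57.0, -0.087), (84.8, -63.0, -0.064), (78.8, -55.0, -0.058), (74.0, -41.0, -0.057)]
0.018 [(109.7, -4.0, -0.144), (108.5, -21.0, -0.146), (105.9, -34.0, -0.14), (102.3, -39.0, -0.121), (99.0, -27.0, -0.087), (96.2, -23.0, -0.064), (94.7, -3.0, -0.058), (94.8, 4.0, -0.057)]
0.024 [(109.9, -2.0, -0.144), (109.1, -15.0, -0.146), (107.2, -24.0, -0.14), (104.9, -23.0, -0.121), (103.5, -5.0, -0.087), (103.1, 0.0, -0.064), (103.1, 1.0, -0.058), (103.4, 6.0, -0.057)]
0.012 [(108.0, -14.0, -0.149), (105.4, -39.0, -0.151), (100.2, -67.0, -0.148), (92.8, -83.0, -0.131), (84.7, -80.0, -0.091), (75.4, -97.0, -0.064), (65.7, -96.0, -0.058), (56.3, -92.0, -0.057)]
0.018 [(109.4, -4.0, -0.149), (108.0, -25.0, -0.151), (104.5, -46.0, -0.148), (99.5, -55.0, -0.131), (94.6, -44.0, -0.091), (89.4, -50.0, -0.064), (85.0, -36.0, -0.058), (82.5, -14.0, -0.057)]
0.024 [(109.8, -3.0, -0.149), (108.8, -19.0, -0.151), (106.1, -36.0, -0.148), (102.5, -39.0, -0.131), (99.5, -22.0, -0.091), (96.9, -20.0, -0.064), (95.8, 0.0, -0.058), (95.9, 1.0, -0.057)]
```

drive_tool --steps "0 0 0 0.06 0 0;0 0 0 0.07 0 0;0 0 0 0 0 0;0 0 0 0 0 0;0 0 0 -0.01 0 0"

```text
time: 9.05
tool_pos: [564.7, 264.3, 244.6]
eef_rot: [-2.981, -0.35, 0.025]
ft_force: [-0.2, -0.2, -8.3]
opening: 21.5
grasp_force: 60.0
```

```bash
python3 -c "
from est import *
look();look()"
```

```text
t 9.05 tray [559.9 284.8  95.5] tilt -0.140 yaw 1.805 | bar X 101.0 score 0.54 | tau_y 0.840 0.729 Fz -8.3
t 9.10 tray [559.8 285.1  95.6] tilt -0.140 yaw 1.805 | bar X 96.6 score 0.53 | tau_y 0.729 0.744 Fz -8.4
```

```bash
python3 - <<'E'
from est import *
R=lambda a:[-K*q for q in a]
for a in([-.1,-.1,0,0,0],[-.1,-.1,-.02,0,0],[-.12,-.12,0,0,0]):
  for v in(-.08,-.1):
    for mu in(.012,.018): print(a,v,mu,[tuple(map(float,q)) for q in sim(.088,v,-.14,R(a),mu=mu)])
E
```

```text
[-0.1, -0.1, 0, 0, 0] -0.08 0.012 [(80.4, -78.0, -0.11), (72.4, -78.0, -0.06), (63.6, -89.0, -0.038), (55.4, -74.0, -0.036), (48.8, -60.0, -0.035)]
[-0.1, -0.1, 0, 0, 0] -0.08 0.018 [(80.6, -74.0, -0.11), (73.2, -70.0, -0.06), (65.4, -76.0, -0.038), (58.8, -56.0, -0.036), (54.3, -35.0, -0.035)]
[-0.1, -0.1, 0, 0, 0] -0.1 0.012 [(78.3, -99.0, -0.11), (68.2, -100.0, -0.06), (57.0, -114.0, -0.038), (46.1, -104.0, -0.036), (36.2, -96.0, -0.035)]
[-0.1, -0.1, 0, 0, 0] -0.1 0.018 [(78.6, -95.0, -0.11), (69.0, -92.0, -0.06), (58.9, -101.0, -0.038), (49.5, -86.0, -0.036), (41.7, -71.0, -0.035)]
[-0.1, -0.1, -0.02, 0, 0] -0.08 0.012 [(80.4, -78.0, -0.11), (72.4, -78.0, -0.06), (63.9, -82.0, -0.032), (56.4, -67.0, -0.026), (50.8, -46.0, -0.025)]
[-0.1, -0.1, -0.02, 0, 0] -0.08 0.018 [(80.6, -74.0, -0.11), (73.2, -70.0, -0.06), (65.8, -69.0, -0.032), (59.8, -48.0, -0.026), (56.3, -21.0, -0.025)]
[-0.1, -0.1, -0.02, 0, 0] -0.1 0.012 [(78.3, -99.0, -0.11), (68.2, -100.0, -0.06), (57.4, -107.0, -0.032), (47.1, -97.0, -0.026), (38.2, -82.0, -0.025)]
[-0.1, -0.1, -0.02, 0, 0] -0.1 0.018 [(78.6, -95.0, -0.11), (69.0, -92.0, -0.06), (59.3, -95.0, -0.032), (50.5, -78.0, -0.026), (43.7, -57.0, -0.025)]
[-0.12, -0.12, 0, 0, 0] -0.08 0.012 [(80.6, -73.0, -0.103), (73.6, -64.0, -0.044), (66.6, -65.0, -0.018), (61.5, -35.0, -0.015), (59.7, -3.0, -0.014)]
[-0.12, -0.12, 0, 0, 0] -0.08 0.018 [(80.8, -69.0, -0.103), (74.4, -56.0, -0.044), (68.4, -52.0, -0.018), (64.9, -17.0, -0.015), (64.8, 8.0, -0.014)]
[-0.12, -0.12, 0, 0, 0] -0.1 0.012 [(78.6, -93.0, -0.103), (69.4, -86.0, -0.044), (60.0, -91.0, -0.018), (52.2, -65.0, -0.015), (47.1, -39.0, -0.014)]
[-0.12, -0.12, 0, 0, 0] -0.1 0.018 [(78.8, -90.0, -0.103), (70.2, -78.0, -0.044), (61.9, -78.0, -0.018), (55.6, -47.0, -0.015), (52.6, -14.0, -0.014)]
```

drive_tool --steps "0 0 0 -0.12 0 0;0 0 0 -0.12 0 0;0 0 0 0 0 0"

```text
time: 9.45
tool_pos: [563.9, 266.5, 244.7]
eef_rot: [-3.104, -0.37, 0.002]
ft_force: [-0.7, 0.5, -7.6]
opening: 21.6
grasp_force: 60.0
```

```bash
python3 -c "
from est import *
look();look()"
```

```text
t 9.45 tray [563.4 268.8  94.3] tilt -0.015 yaw 1.808 | bar X 71.7 score 0.52 | tau_y 0.172 0.280 Fz -7.6
t 9.50 tray [563.6 268.3  94.1] tilt -0.017 yaw 1.807 | bar X 71.4 score 0.52 | tau_y 0.280 0.420 Fz -7.5
```

drive_tool --steps "0 0 0 0.09 0 0;0 0 0 0 0 0;0 0 0 0 0 0"

```text
time: 9.85
tool_pos: [565.2, 262.9, 244.5]
eef_rot: [-3.059, -0.356, 0.011]
ft_force: [-0.8, -0.2, -7.9]
opening: 21.5
grasp_force: 60.0
```

```bash
python3 -c "
from est import *
look();look()"
```

```text
t 9.85 tray [563.1 272.1  94.3] tilt -0.062 yaw 1.802 | bar X 74.2 score 0.53 | tau_y 0.430 0.461 Fz -7.9
t 9.90 tray [562.9 272.5  94.3] tilt -0.062 yaw 1.803 | bar X 74.6 score 0.53 | tau_y 0.461 0.482 Fz -8.0
```

drive_tool --steps "0 0 0 0.08 0 0;0 0 0 0 0 0;0 0 0 0 0 0"

```text
time: 10.25
tool_pos: [564.9, 263.8, 244.5]
eef_rot: [-3.018, -0.353, 0.018]
ft_force: [0.9, 1.4, -7.4]
opening: 21.7
grasp_force: 60.0
```

```bash
python3 -c "
from est import *
look();look()"
```

```text
t 10.25 tray [561.3 278.9  94.8] tilt -0.104 yaw 1.804 | bar X 67.9 score 0.53 | tau_y 0.601 0.578 Fz -7.4
t 10.30 tray [561.2 279.3  94.9] tilt -0.104 yaw 1.804 | bar X 66.2 score 0.53 | tau_y 0.578 0.560 Fz -7.4
```

```bash
python3 - <<'E'
from est import *
R=lambda a:[-K*q for q in a]
for a in([-.06,-.06,0,0,0],[-.08,-.06,0,0,0],[-.06,-.04,-.04,0,0]):
  for v in(-.045,-.06):
    for mu in(.012,.018): print(a,v,mu,[tuple(map(float,q)) for q in sim(.060,v,-.104,R(a),mu=mu,lag=.04)])
E
```

```text
[-0.06, -0.06, 0, 0, 0] -0.045 0.012 [(55.7, -47.0, -0.084), (50.6, -52.0, -0.053), (44.4, -65.0, -0.042), (38.0, -62.0, -0.041), (32.0, -61.0, -0.041)]
[-0.06, -0.06, 0, 0, 0] -0.045 0.018 [(55.9, -43.0, -0.084), (51.4, -44.0, -0.053), (46.2, -52.0, -0.042), (41.5, -43.0, -0.041), (37.5, -36.0, -0.041)]
[-0.06, -0.06, 0, 0, 0] -0.06 0.012 [(54.1, -63.0, -0.084), (47.5, -68.0, -0.053), (39.5, -84.0, -0.042), (31.1, -84.0, -0.041), (22.5, -88.0, -0.041)]
[-0.06, -0.06, 0, 0, 0] -0.06 0.018 [(54.3, -59.0, -0.084), (48.3, -60.0, -0.053), (41.3, -71.0, -0.042), (34.5, -66.0, -0.041), (28.1, -63.0, -0.041)]
[-0.08, -0.06, 0, 0, 0] -0.045 0.012 [(56.1, -40.0, -0.077), (51.6, -44.0, -0.043), (46.5, -50.0, -0.032), (42.1, -38.0, -0.031), (38.9, -27.0, -0.031)]
[-0.08, -0.06, 0, 0, 0] -0.045 0.018 [(56.3, -36.0, -0.077), (52.4, -36.0, -0.043), (48.4, -37.0, -0.032), (45.5, -20.0, -0.031), (44.4, -2.0, -0.031)]
[-0.08, -0.06, 0, 0, 0] -0.06 0.012 [(54.5, -55.0, -0.077), (48.5, -61.0, -0.043), (41.6, -69.0, -0.032), (35.2, -61.0, -0.031), (29.4, -54.0, -0.031)]
[-0.08, -0.06, 0, 0, 0] -0.06 0.018 [(54.8, -51.0, -0.077), (49.3, -52.0, -0.043), (43.5, -56.0, -0.032), (38.6, -42.0, -0.031), (35.0, -30.0, -0.031)]
[-0.06, -0.04, -0.04, 0, 0] -0.045 0.012 [(55.7, -47.0, -0.084), (50.1, -60.0, -0.06), (44.1, -57.0, -0.039), (38.0, -60.0, -0.031), (32.4, -53.0, -0.031)]
[-0.06, -0.04, -0.04, 0, 0] -0.045 0.018 [(55.9, -43.0, -0.084), (50.9, -52.0, -0.06), (46.0, -44.0, -0.039), (41.4, -42.0, -0.031), (37.9, -28.0, -0.031)]
[-0.06, -0.04, -0.04, 0, 0] -0.06 0.012 [(54.1, -63.0, -0.084), (47.0, -77.0, -0.06), (39.2, -76.0, -0.039), (31.1, -83.0, -0.031), (22.9, -80.0, -0.031)]
[-0.06, -0.04, -0.04, 0, 0] -0.06 0.018 [(54.3, -59.0, -0.084), (47.8, -69.0, -0.06), (41.1, -63.0, -0.039), (34.5, -64.0, -0.031), (28.5, -56.0, -0.031)]
```

drive_tool --steps "0 0 0 -0.08 0 0;0 0 0 -0.06 0 0;0 0 0 0 0 0"

```text
time: 10.65
tool_pos: [564.3, 265.6, 244.7]
eef_rot: [-3.089, -0.366, 0.005]
ft_force: [-0.1, 0.4, -8.1]
opening: 21.8
grasp_force: 60.0
```

```bash
python3 -c "
from est import *
look();look()"
```

```text
t 10.65 tray [563.2 270.1  94.2] tilt -0.031 yaw 1.807 | bar X 45.5 score 0.51 | tau_y 0.222 0.231 Fz -8.1
t 10.70 tray [563.4 269.8  94.2] tilt -0.032 yaw 1.806 | bar X 43.7 score 0.51 | tau_y 0.231 0.365 Fz -7.4
```

drive_tool --steps "0 0 0 -0.01 0 0;0 0 0 0 0 0;0 0 0 0 0 0"

```text
time: 11.05
tool_pos: [564.9, 263.8, 244.5]
eef_rot: [-3.094, -0.362, 0.005]
ft_force: [0.4, -0.2, -7.6]
opening: 21.3
grasp_force: 60.0
```

```bash
python3 -c "
from est import *
look();look('pics/s5f.png')"
```

```text
t 11.05 tray [564.  267.7  94.1] tilt -0.026 yaw 1.804 | bar X 42.1 score 0.46 | tau_y 0.251 0.215 Fz -7.6
t 11.10 tray [564.  267.7  94. ] tilt -0.026 yaw 1.804 | bar X 41.0 score 0.46 | tau_y 0.215 0.231 Fz -7.1
```

```bash
cat > patch.py <<'E'
s=open("est.py").read()
s=s.replace("    an=np.linspace","    val=np.ones(w.shape)\n    for B in((-22,22,-96,-84,0,162),(-22,22,84,96,0,162),(-12,12,-86,86,129,161),(-62,62,-40,40,126,260)):\n        q=np.array([proj('scene',o+T@np.array(p,float)) for p in itertools.product(B[:2],B[2:4],B[4:])])\n        cv2.fillConvexPoly(val,cv2.convexHull(np.round(q).astype(np.int32)),0)\n    val=cv2.erode(val,np.ones((3,3)))\n    an=np.linspace",1)
s=s.replace("i=m(30,-78,-10);e=m(44,-78,-10)-i","i=m(30,-78,20);e=(m(44,-78,20)-i)*val;i=i*val").replace("import cv2","import cv2,itertools")
open("est.py","w").write(s)
E
python3 patch.py; python3 - <<'E'
from est import *
rd=lambda n:cv2.imread("pics/"+n)[:,:,::-1]
def TT(yaw,t,o): R=toolR(yaw,t);return np.array(o,float),np.c_[-R[:,1],-R[:,0],-R[:,2]]
print(estimate(rd("s3f.png"),*TT(1.803,0,[565,263.4,94.1])))
print(estimate(rd("s4f.png"),*TT(1.804,-.078,[562.2,275.3,94.5])))
print(estimate(rd("s5f.png"),*TT(1.804,-.026,[564,267.7,94])))
look();look()
E
```

```text
(np.float64(114.397838352166), np.float64(0.5696960042412638))
(np.float64(113.84264499778139), np.float64(0.5786188453134423))
(np.float64(31.585221568600257), np.float64(0.6433624443228937))
t 11.15 tray [564.  267.7  94.1] tilt -0.026 yaw 1.804 | bar X 31.9 score 0.64 | tau_y 0.231 0.190 Fz -7.5
t 11.20 tray [564.  267.7  94.1] tilt -0.026 yaw 1.804 | bar X 31.6 score 0.64 | tau_y 0.190 0.220 Fz -8.1
```

```bash
python3 - <<'E'
from est import *
im=cv2.imread("pics/s5f.png")[:,:,::-1]
R=toolR(1.804,-.026);o=np.array([564,267.7,94.]);T=np.c_[-R[:,1],-R[:,0],-R[:,2]]
xs=np.arange(-50,111,5.);print("x   ",xs.astype(int).tolist())
an=np.linspace(0,2*np.pi,64)
for y in(-72,-60,-40,-20):
    q=np.array([proj("scene",o+T@[x,y,60]) for x in xs]).astype(np.float32)
    px=cv2.remap(im.astype(np.float32),q[None,:,0],q[None,:,1],1)[0]
    print(y,"br",px.mean(-1).astype(int).tolist());print("   chroma%",((px.max(-1)-px.min(-1))/px.max(-1)*100).astype(int).tolist())
    for X in(31.6,37,41):
        h=cv2.convexHull(np.array([proj("scene",o+T@[X+30*np.cos(k),yy,52+30*np.sin(k)]) for k in an for yy in(-80,80)],np.float32))
        ins=[x for x,p in zip(xs,q) if cv2.pointPolygonTest(h,(float(p[0]),float(p[1])),False)>0];print("     pred",X,ins[0],ins[-1])
E
```

```text
x    [-50, -45, -40, -35, -30, -25, -20, -15, -10, -5, 0, 5, 10, 15, 20, 25, 30, 35, 40, 45, 50, 55, 60, 65, 70, 75, 80, 85, 90, 95, 100, 105, 110]
-72 br [97, 86, 75, 78, 70, 66, 63, 66, 66, 62, 62, 60, 64, 85, 165, 180, 181, 182, 189, 198, 198, 191, 167, 128, 133, 152, 149, 145, 146, 147, 143, 139, 141]
   chroma% [44, 43, 50, 51, 49, 41, 46, 44, 43, 44, 42, 46, 44, 33, 13, 9, 7, 5, 4, 7, 9, 11, 11, 23, 43, 43, 44, 43, 44, 43, 43, 44, 43]
     pred 31.6 5.0 60.0
     pred 37 10.0 65.0
     pred 41 15.0 70.0
-60 br [77, 70, 89, 109, 71, 64, 66, 64, 63, 60, 61, 61, 73, 140, 193, 205, 211, 213, 213, 210, 205, 192, 167, 126, 125, 136, 132, 128, 128, 129, 131, 139, 142]
   chroma% [44, 45, 50, 51, 44, 44, 45, 45, 45, 46, 43, 43, 40, 18, 12, 8, 7, 5, 4, 7, 9, 11, 12, 25, 45, 44, 44, 43, 44, 44, 44, 44, 44]
     pred 31.6 5.0 60.0
     pred 37 10.0 65.0
     pred 41 15.0 70.0
-40 br [77, 71, 79, 94, 96, 100, 99, 95, 94, 93, 93, 94, 111, 149, 171, 187, 202, 210, 211, 210, 204, 195, 167, 129, 126, 136, 132, 127, 129, 128, 131, 138, 142]
   chroma% [44, 44, 45, 45, 43, 44, 44, 42, 42, 44, 45, 41, 17, 12, 11, 11, 7, 5, 5, 6, 9, 11, 13, 24, 43, 43, 44, 44, 44, 44, 43, 44, 43]
     pred 31.6 5.0 60.0
     pred 37 10.0 65.0
     pred 41 15.0 70.0
-20 br [68, 66, 63, 69, 70, 94, 104, 102, 98, 75, 63, 72, 87, 102, 117, 144, 186, 193, 197, 193, 188, 176, 157, 127, 121, 126, 123, 117, 119, 124, 128, 139, 143]
   chroma% [44, 45, 51, 51, 59, 68, 65, 67, 68, 68, 55, 34, 12, 12, 11, 12, 12, 12, 12, 12, 12, 11, 12, 23, 43, 43, 43, 43, 44, 43, 44, 43, 42]
     pred 31.6 5.0 60.0
     pred 37 10.0 65.0
     pred 41 15.0 70.0
```

drive_tool --steps "0 0 0 0.08 0 0;0 0 0 0 0 0;0 0 0 0 0 0"

```text
time: 11.55
tool_pos: [565.0, 263.6, 244.5]
eef_rot: [-3.054, -0.357, 0.012]
ft_force: [-0.5, 0.5, -7.4]
opening: 21.2
grasp_force: 60.0
```

```bash
cat > est2.py <<'E'
from est import *
def prof(im,o,T):
    xs=np.arange(-60,90,1.);an=np.linspace(0,2*np.pi,64);res=[]
    for y in(-72,-66,-60,-50,-40,-30):
        q=np.array([proj("scene",o+T@[x,y,60]) for x in xs]).astype(np.float32)
        px=cv2.remap(im.astype(np.float32),q[None,:,0],q[None,:,1],1)[0]
        br=px.mean(-1);ch=(px.max(-1)-px.min(-1))/px.max(-1)
        good=(br>140)&(ch<.24);
        if good.sum()<5: continue
        L,E=xs[good].min(),xs[good].max()
        # hull offset at this y
        h=cv2.convexHull(np.array([proj("scene",o+T@[30*np.cos(k),yy,52+30*np.sin(k)]) for k in an for yy in(-80,80)],np.float32))
        ins=[x for x,p in zip(xs,q) if cv2.pointPolygonTest(h,(float(p[0]),float(p[1])),False)>0]
        res.append((y,L-ins[0],E-ins[-1]))
    return res
def look2(save=None):
    s=r.state();o,T=pose(s);f=r.grab_frame("scene")
    if save: cv2.imwrite(save,f[:,:,::-1])
    res=prof(f,o,T);X,q=estimate(f,o,T)
    print("t %.2f tilt %.3f | right-edge X %.1f left-edge %s R %s | sil %.1f tau_y %.3f"%(s["time"],-np.arcsin(T[2,0]),np.median([e[2] for e in res]),[int(e[1]) for e in res],[int(e[2]) for e in res],X,np.dot(s["ft_torque"],T[:,1])),np.round(o,0))
E
python3 - <<'E'
from est2 import *
im=cv2.imread("pics/s5f.png")[:,:,::-1]
R=toolR(1.804,-.026);print(prof(im,np.array([564,267.7,94.]),np.c_[-R[:,1],-R[:,0],-R[:,2]]))
look2();look2("pics/s6f.png")
E
```

```text
[(-72, np.float64(47.0), np.float64(32.0)), (-66, np.float64(45.0), np.float64(32.0)), (-60, np.float64(43.0), np.float64(32.0)), (-50, np.float64(42.0), np.float64(32.0)), (-40, np.float64(42.0), np.float64(32.0)), (-30, np.float64(50.0), np.float64(32.0))]
t 11.55 tilt -0.067 | right-edge X 26.5 left-edge [45, 43, 41, 38, 36, 44] R [26, 27, 27, 27, 26, 26] | sil 25.4 tau_y 0.350 [563. 273.  94.]
t 11.60 tilt -0.067 | right-edge X 25.0 left-edge [45, 42, 40, 38, 36, 43] R [25, 25, 24, 25, 25, 24] | sil 23.3 tau_y 0.333 [563. 274.  94.]
```

drive_tool --steps "0 0 0 -0.08 0 0;0 0 0 -0.06 0 0;0 0 0 0 0 0"

```text
time: 11.95
tool_pos: [564.3, 265.5, 244.6]
eef_rot: [3.114, 0.369, 0.001]
ft_force: [-0.8, -0.8, -7.5]
opening: 21.7
grasp_force: 60.0
```

```bash
python3 -c "
from est2 import *
look2();look2()"
```

```text
t 11.95 tilt 0.006 | right-edge X 11.0 left-edge [49, 47, 46, 43, 41, 40] R [11, 11, 11, 10, 11, 11] | sil 10.2 tau_y -0.034 [564. 265.  94.]
t 12.00 tilt 0.005 | right-edge X 10.0 left-edge [49, 47, 45, 44, 41, 42] R [10, 10, 10, 10, 10, 10] | sil 9.4 tau_y 0.004 [565. 264.  94.]
```

drive_tool --steps "0 0 0 0.033 0 0;0 0 0 0 0 0;0 0 0 0 0 0"

```text
time: 12.35
tool_pos: [565.1, 263.4, 244.5]
eef_rot: [-3.108, -0.363, 0.002]
ft_force: [1.0, -0.3, -7.5]
opening: 21.4
grasp_force: 60.0
```

```bash
python3 -c "
from est2 import *
look2();look2()"
```

```text
t 12.35 tilt -0.012 | right-edge X 10.0 left-edge [48, 45, 43, 41, 38, 40] R [10, 10, 10, 10, 10, 10] | sil 9.6 tau_y 0.088 [565. 265.  94.]
t 12.40 tilt -0.012 | right-edge X 10.0 left-edge [47, 45, 43, 41, 39, 40] R [10, 10, 10, 10, 10, 10] | sil 9.6 tau_y 0.089 [565. 265.  94.]
```

```bash
python3 - <<'E'
from est import *
R=lambda a:[-K*q for q in a]
f=lambda x,t,a,mu,lag:[tuple(map(float,q)) for q in sim(x,0,t,R(a),mu=mu,lag=lag)]
for mu in(.012,.015,.018):
  for lag in(.02,.04): print(mu,lag,f(.0335,-.026,[.08,0,0,0,-.08,-.06,0,0,.033,0,0],mu,lag)[3:])
for a in([.07,0,-.07,0,0,0],[.07,0,-.09,0,.02,0],[.06,0,0,-.08,0,.02],[.08,0,-.08,0,0,0]):
  for mu in(.012,.015,.018): print(a,mu,f(.011,-.012,a,mu,.03))
E
```

```text
0.012 0.02 [(23.4, -58.0, -0.068), (18.2, -53.0, -0.034), (12.6, -53.0, -0.0), (6.7, -54.0, 0.005), (2.0, -40.0, 0.005), (-2.4, -44.0, -0.009), (-6.0, -35.0, -0.012), (-9.7, -39.0, -0.012)]
0.012 0.04 [(24.5, -52.0, -0.068), (20.1, -44.0, -0.041), (15.4, -45.0, -0.007), (10.3, -48.0, 0.004), (6.2, -34.0, 0.005), (2.7, -34.0, -0.006), (0.1, -22.0, -0.011), (-2.0, -21.0, -0.012)]
0.015 0.02 [(25.1, -49.0, -0.068), (21.0, -40.0, -0.034), (16.8, -37.0, -0.0), (12.8, -33.0, 0.005), (10.5, -13.0, 0.005), (9.2, -9.0, -0.009), (9.1, 0.0, -0.012), (9.1, 0.0, -0.012)]
0.015 0.04 [(26.2, -43.0, -0.068), (22.8, -31.0, -0.041), (19.6, -29.0, -0.007), (16.4, -27.0, 0.004), (14.7, -7.0, 0.005), (14.3, 0.0, -0.006), (14.6, 2.0, -0.011), (14.6, 0.0, -0.012)]
0.018 0.02 [(26.8, -40.0, -0.068), (23.8, -28.0, -0.034), (21.0, -21.0, -0.0), (18.9, -12.0, 0.005), (18.6, 1.0, 0.005), (18.6, 0.0, -0.009), (19.1, 3.0, -0.012), (19.2, 0.0, -0.012)]
0.018 0.04 [(27.9, -34.0, -0.068), (25.6, -19.0, -0.041), (23.8, -12.0, -0.007), (22.4, -6.0, 0.004), (22.4, 2.0, 0.005), (22.4, 0.0, -0.006), (22.9, 5.0, -0.011), 
[... 1298 characters left out ...]
.2, -20.0, -0.002), (2.1, -19.0, -0.009)]
[0.06, 0, 0, -0.08, 0, 0.02] 0.018 [(9.9, -15.0, -0.035), (9.3, -6.0, -0.043), (8.1, -17.0, -0.043), (7.7, 0.0, -0.013), (6.7, -10.0, -0.002), (5.8, -5.0, -0.009)]
[0.08, 0, -0.08, 0, 0, 0] 0.012 [(9.4, -26.0, -0.043), (7.5, -23.0, -0.054), (5.9, -15.0, -0.023), (2.8, -37.0, -0.012), (-0.9, -37.0, -0.012), (-4.7, -39.0, -0.012)]
[0.08, 0, -0.08, 0, 0, 0] 0.015 [(9.5, -24.0, -0.043), (7.9, -19.0, -0.054), (6.9, -8.0, -0.023), (4.5, -28.0, -0.012), (1.9, -25.0, -0.012), (-0.5, -23.0, -0.012)]
[0.08, 0, -0.08, 0, 0, 0] 0.018 [(9.6, -22.0, -0.043), (8.3, -15.0, -0.054), (7.8, -2.0, -0.023), (6.2, -19.0, -0.012), (4.6, -12.0, -0.012), (3.7, -6.0, -0.012)]
```

drive_tool --steps "0 0 0 0.08 0 0;0 0 0 0 0 0;0 0 0 -0.1 0 0;0 0 0 0 0 0;0 0 0 0 0 0"

```text
time: 12.95
tool_pos: [564.6, 264.7, 244.5]
eef_rot: [-3.118, -0.367, 0.0]
ft_force: [0.8, 0.8, -7.3]
opening: 21.5
grasp_force: 60.0
```

```bash
python3 -c "
from est2 import *
look2();look2()"
```

```text
t 12.95 tilt -0.002 | right-edge X -2.0 left-edge [49, 47, 45, 43, 41] R [-2, -2, -1, -2, -2] | sil -2.5 tau_y 0.029 [565. 265.  94.]
t 13.00 tilt -0.002 | right-edge X -2.0 left-edge [49, 47, 45, 43, 40] R [-2, -2, -2, -3, -3] | sil -2.7 tau_y 0.031 [565. 265.  94.]
```

drive_tool --steps "0 0 0 0 0 0;0 0 0 0 0 0;0 0 0 0 0 0"

```text
time: 13.35
tool_pos: [564.9, 263.9, 244.5]
eef_rot: [-3.119, -0.365, 0.0]
ft_force: [0.2, 0.6, -7.4]
opening: 21.6
grasp_force: 60.0
```

```bash
python3 - <<'E'
from est2 import *
look2();look2("pics/s7f.png")
f=cv2.imread("pics/s7f.png");g=r.grab_frame("top")[:,:,::-1]
a=cv2.resize(f[160:330,220:390],(500,500),interpolation=cv2.INTER_CUBIC)
# overlay predicted vee outline and bar outline at X=0
o,T=pose(r.state())
def put(p,c):
    u,v=proj("scene",p);cv2.circle(a,(int((u-220+.5)*500/170),int((v-160+.5)*500/170)),2,c,-1)
for y in(-43,43):
    for x,z in((-43,57.6),(-34,57.6),(0,23.6),(34,57.6),(43,57.6)): put(place([(x,y,z)],566,264,0,1.80)[0] if 0 else np.array([566+np.cos(1.8)*x-np.sin(1.8)*y,264+np.sin(1.8)*x+np.cos(1.8)*y,z]),(0,0,255))
for x in(-57,57):
    for y in(-52,52): put(o+T@[x,y,9],(0,255,0))
for k in np.linspace(0,2*np.pi,16): put(o+T@[30*np.cos(k),-80,52+30*np.sin(k)],(255,0,0))
cv2.imwrite("pics/s7.png",a)
E
```

```text
t 13.35 tilt -0.002 | right-edge X -3.0 left-edge [49, 47, 45, 43, 40] R [-3, -3, -3, -4, -4] | sil -3.8 tau_y 0.038 [565. 264.  94.]
t 13.40 tilt -0.002 | right-edge X -3.0 left-edge [49, 47, 45, 43, 41] R [-3, -3, -3, -4, -4] | sil -3.8 tau_y 0.042 [565. 264.  94.]
```

View pics/s7.png

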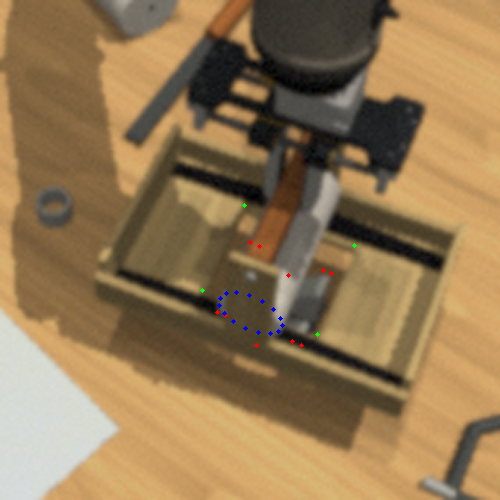

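The picture shows the bar under the handle at the crown, with its right edge along (283,330)–(335,190), matching the overlay drawn at X=0. The cut-out corners and vee corners line up. I'll hold it for the three seconds.

drive_tool --steps "0 0 0 0 0 0;0 0 0 0 0 0;0 0 0 0 0 0;0 0 0 0 0 0;0 0 0 0 0 0;0 0 0 0 0 0;0 0 0 0 0 0;0 0 0 0 0 0;0 0 0 0 0 0;0 0 0 0 0 0"

```text
time: 14.5
tool_pos: [564.9, 264.0, 244.5]
eef_rot: [-3.119, -0.366, 0.0]
ft_force: [-0.1, 0.2, -7.4]
opening: 21.7
grasp_force: 60.0
```

```bash
python3 -c "
from est2 import *
look2()"
```

```text
t 14.50 tilt -0.002 | right-edge X -3.0 left-edge [49, 47, 45, 43, 41] R [-3, -3, -3, -3, -4] | sil -3.8 tau_y 0.034 [565. 264.  94.]
```

drive_tool --steps "0 0 0 0 0 0;0 0 0 0 0 0;0 0 0 0 0 0;0 0 0 0 0 0;0 0 0 0 0 0;0 0 0 0 0 0;0 0 0 0 0 0;0 0 0 0 0 0;0 0 0 0 0 0;0 0 0 0 0 0"

```text
time: 15.55
tool_pos: [564.9, 264.0, 244.6]
eef_rot: [-3.119, -0.366, 0.0]
ft_force: [0.5, 0.2, -7.5]
opening: 21.5
grasp_force: 60.0
```

drive_tool --steps "0 0 0 0 0 0;0 0 0 0 0 0;0 0 0 0 0 0;0 0 0 0 0 0;0 0 0 0 0 0;0 0 0 0 0 0;0 0 0 0 0 0;0 0 0 0 0 0;0 0 0 0 0 0;0 0 0 0 0 0"

```text
time: 16.55
tool_pos: [564.9, 264.0, 244.5]
eef_rot: [-3.119, -0.366, 0.0]
ft_force: [-0.1, 0.1, -7.0]
opening: 22.1
grasp_force: 60.0
```

```bash
python3 - <<'E'
from est2 import *
look2()
togo([566,264,244],toolR(1.80,0))
E
```

```text
t 16.55 tilt -0.002 | right-edge X -3.0 left-edge [49, 47, 45, 43, 41] R [-3, -3, -3, -3, -4] | sil -3.8 tau_y -0.006 [565. 264.  94.]
t 16.6 pos [564.9 264.1 244.5] F [ 0.3 -0.1 -8. ] open 21.4 gf 59.99675452709198
shift frac [0.005 0.002 0.003] turn frac [-0.0031 -0.0001  0.0082]
```

drive_tool --steps "0 0 0.02 0 0 0;0 0 0.04 0 0 0;0 0 0.05 0 0 0;0 0 0.05 0 0 0;0 0 0.05 0 0 0;0 0 0.05 0 0 0;0 0 0.04 0 0 0;0 0 0.03 0 0 0;0 0 0.015 0 0 0;0 0 0.005 0 0 0"

```text
time: 17.6
tool_pos: [564.8, 264.2, 174.3]
eef_rot: [-3.119, -0.366, 0.001]
ft_force: [-0.7, -0.7, -7.1]
opening: 21.6
grasp_force: 60.0
```

```bash
python3 - <<'E'
from est2 import *
look2("pics/s8f.png")
togo([566,264,150.5],toolR(1.80,0))
E
```

```text
t 17.60 tilt -0.002 | right-edge X -3.0 left-edge [49, 47, 45, 43, 40] R [-3, -3, -3, -4, -7] | sil -4.1 tau_y 0.040 [565. 264.  24.]
t 17.65 pos [564.9 264.2 174.4] F [ 0.5 -0.7 -6.6] open 21.8 gf 59.99675095081329
shift frac [0.005 0.002 0.12 ] turn frac [-0.0032 -0.      0.0082]
```

drive_tool --steps "0 0 0.008 0 0 0;0 0 0.008 0 0 0;0 0 0.008 0 0 0;0 0 0.008 0 0 0;0 0 0.008 0 0 0;0 0 0.008 0 0 0;0 0 0.008 0 0 0;0 0 0.008 0 0 0;0 0 0.008 0 0 0;0 0 0.008 0 0 0"

```text
time: 18.65
tool_pos: [564.9, 264.3, 158.5]
eef_rot: [-3.118, -0.366, -0.0]
ft_force: [0.3, 0.5, -4.5]
opening: 21.7
grasp_force: 60.0
```

```bash
python3 - <<'E'
from est2 import *
look2("pics/s9f.png")
togo([566,264,150.5],toolR(1.80,0))
E
```

```text
t 18.65 tilt -0.002 | right-edge X -4.0 left-edge [49, 47, 46, 43, 40, 33] R [-4, -4, -4, -4, -5, -15] | sil -4.3 tau_y 0.025 [565. 265.   8.]
t 18.7 pos [564.8 264.2 158.2] F [-0.1 -0.2 -3.8] open 21.8 gf 59.99829053878784
shift frac [0.006 0.002 0.039] turn frac [-0.0031  0.0002  0.0083]
```

drive_tool --steps "0 0 0.007 0 0 0;0 0 0.007 0 0 0;0 0 0.007 0 0 0;0 0 0.006 0 0 0;0 0 0.006 0 0 0;0 0 0.004 0 0 0;0 0 0 0 0 0"

```text
time: 19.4
tool_pos: [564.8, 264.2, 151.0]
eef_rot: [-3.119, -0.366, 0.001]
ft_force: [0.2, -0.3, -4.6]
opening: 20.9
grasp_force: 60.0
```

drive_tool --steps "0 0 0.003 0 0 0;0 0 0.003 0 0 0;0 0 0 0 0 0"

```text
time: 19.7
tool_pos: [564.9, 264.4, 150.5]
eef_rot: [-3.119, -0.366, -0.0]
ft_force: [-2.3, -0.3, 5.0]
opening: 21.7
grasp_force: 60.0
```

drive_tool --steps "0 0 0 0 0 0;0 0 0 0 0 0;0 0 0 0 0 0;0 0 0 0 0 0;0 0 0 0 0 0;0 0 0 0 0 0;0 0 0 0 0 0;0 0 0 0 0 0;0 0 0 0 0 0;0 0 0 0 0 0" --grip -1

```text
time: 20.7
tool_pos: [564.8, 264.2, 149.9]
eef_rot: [-3.119, -0.366, 0.0]
ft_force: [0.6, -0.2, 0.4]
opening: 93.4
grasp_force: 0.0
```

drive_tool --steps "0 0 -0.02 0 0 0;0 0 -0.06 0 0 0;0 0 -0.1 0 0 0;0 0 -0.1 0 0 0;0 0 -0.1 0 0 0;0 0 -0.1 0 0 0;0 0 -0.06 0 0 0;0 0 -0.02 0 0 0;0 0 0 0 0 0"

```text
time: 21.6
tool_pos: [564.9, 264.1, 262.3]
eef_rot: [-3.118, -0.366, -0.001]
ft_force: [-0.0, -0.1, 0.9]
opening: 94.3
grasp_force: 0.0
```

```bash
python3 - <<'E'
from est2 import *
s=r.state();print(s["time"],s["tool_pos"],s["ft_force"],s["opening"])
R=toolR(1.803);T=np.c_[-R[:,1],-R[:,0],-R[:,2]]
f=r.grab_frame("scene");cv2.imwrite("pics/s10f.png",f[:,:,::-1])
# tray raised by 14 in bar frame: bar axis 66 -> use o z=14 for the bar fit
print("bar X",estimate(f,np.array([565,264.3,14]),T),[tuple(map(float,q)) for q in prof(f,np.array([565,264.3,14]),T)])
from fit import *
def orange(c): return (c[...,0]/np.maximum(c[...,1],1)-1.40)/.12
u,v=proj("scene",[565,264,145]);b=(int(u)-32,int(v)-32,64,64)
print("handle",fit(HANDLE,[("scene",b,soft(f,b,orange))],[565,264,0,1.80],[6,6,6,.05]))
E
```

```text
21.6 [564.92434635 264.06738251 262.28987828] [-0.02732157 -0.10515789  0.93865328] 94.26566787439631
bar X (np.float64(-4.525816933316059), np.float64(0.8323404607476237)) [(-72.0, 50.0, -3.0), (-66.0, 48.0, -3.0), (-60.0, 46.0, -3.0), (-50.0, 43.0, -3.0), (-40.0, 35.0, -3.0), (-30.0, 35.0, -3.0)]
handle (array([560.56555   , 266.14839044,   0.89135772,   1.83012557]), np.float64(199.78470144786687), np.float64(404.5348426133254))
```

```bash
python3 -c "
from station import r
print(r.job_done())"
```

```text
the job is handed in; nothing more can be done
None
```

I handed the job in at about 21.6 s of the 72 s allowed, with no verdict returned: the bar was held near the crown (about 2 mm off by camera) for over 3 s, then left lying in the vees with the tray flat on the bench around them and the gripper open and clear; I didn't re-measure the can or coupling at the end.

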